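Emergency release of a locked drawer

TASK

The electronic lock of the small grey drawer unit is dead. Take the orange-handled release pin out of its round wooden stand, reach with it through the round hole in the unit's top and press the hidden spring latch, gently and by feel, until the drawer springs ajar; never force it. Then put the pin back in its stand, right down on its collar, pull the drawer all the way out to its stop and let go; leave the jar, the tumbler and the brass mould where they stand.

Things in the scene. Friction and masses are not known exactly. Their poses are not given: they have to be found in the camera images.
- release_pin: release pin, loose, about 60 g, 118 mm long: round steel shank 6 mm thick with a rounded tip, steel collar 20 mm across, 4 mm thick, its underside 66 mm above the tip, and above it an orange square handle 16 x 16 x 46 mm tall with black bands. Origin at the tip, z towards the handle, x and y square to the handle's flat sides. Starts upright in the stand, resting on its collar, tip 6 mm above the table
- pin_tip (a point): tip of the release pin (origin of the pin)
- pin_grip (a point): middle of the orange handle, on the pin's axis, 95 mm above the tip
- pin_stand: turned wooden stand for the pin, fixed, round, 50 mm across (foot 64 mm), 72 mm high, with one upright blind bore in the middle, 9 mm in diameter, 68 mm deep, 2 mm chamfer. Origin at the centre of its underside, z up
- stand_bore (a point): centre of the mouth of the stand's bore, on the stand's top, 72 mm above the table
- drawer_unit: grey sheet-steel drawer unit, fixed, 160 mm deep (x), 170 mm wide (y), 95 mm high, with one drawer behind a blue front with a black keypad and a steel bar handle. Origin at the centre of its underside; x points from its front to its back, z up; the drawer comes out along -x. The pin pressing on any part of it, the latch inside included, with more than 12 N bends it
- release_hole (a point): centre of the round access hole in the unit's top, at the top face of the cover, 95 mm above the table: 10 mm in diameter with a steel rim and a 1.5 mm chamfer, straight down through the 4 mm cover; open space below
- hole_exit (a point): centre of the hole at the cover's underside, 4 mm below release_hole. Unseen under it lies the latch's flat tail, 14 x 44 mm, its top 20 to 48 mm below the cover's top face, differing from unit to unit. Under the pin it resists with 2.5 to 4 N at first, 5 to 7 N after about 6 mm, where it lets the drawer go; 2 to 3 mm farther it meets a solid stop. Nothing else is in the way
- drawer (a joint): how far the drawer is out, in m: 0 to 0.001 when latched shut, 0.065 at its stop. When the latch lets go a spring kicks the drawer 22 to 26 mm out and there it stays; the damped slides then take 2 to 5 N to pull at up to 0.15 m/s. The latch does not hold it again unless it is pushed right in
- drawer_handle (a point): middle of the drawer's handle: a level round steel bar 11 mm thick, 84 mm long, along the unit's y, on two posts 36 mm either side of this point, 40 mm in front of the drawer's blue face and 74 mm above the table, 21 mm below the unit's top; it moves with the drawer
- pigment_jar: glass pigment jar with a black cap, loose, 54 mm across, 88 mm high, beside the unit; origin at the centre of its base; to be left alone
- glass_tumbler: clear glass tumbler, loose, 56 mm across, 70 mm high, beside the unit; origin at the centre of its base; to be left alone
- brass_mould: brass mould, a ribbed cup, loose, 68 mm across, 54 mm high; origin at the centre of its base; stands on the other side of the table from the pin stand; to be left alone
There are look-alikes about, which are no part of the job. What is shaped like the release_pin but pink is not meant.

How it is judged:
On the way:
1. the drawer has been let go by the pin: it has sprung out more than 12 mm with the pin's tip inside the access hole, more than 15 mm below the cover (value of joint drawer above 0.012 m and horizontal distance between pin_tip and release_hole below 0.01 m and z of pin_tip in the frame of drawer_unit below 0.08 m), for 0.05 s.
At the end, for the whole second after the job is handed in: The drawer is out at its stop (at least 55 of its 65 mm), and the release pin stands at rest and upright (within 0.12 rad) in the bore of its stand, its collar down on the wood within 5 mm; the jar, the tumbler and the mould stand where they stood (value of joint drawer above 0.055 m and horizontal distance between pin_tip and stand_bore below 0.006 m and z of pin_tip in the frame of pin_stand below 0.011 m and angle between release_pin's own z axis and vertical below 0.12 rad and linear speed of release_pin below 0.02 m/s); the robot touches nothing.
It fails at once if the pin presses on the latch or any other part of the drawer unit with more than 12 N (contact force between release_pin and drawer_unit above 12 N).
It fails at once if the pigment jar is moved more than 20 mm or tipped (distance of pigment_jar from where it was at the start of the episode above 0.02 m or angle between pigment_jar's own z axis and vertical above 0.3 rad).
It fails at once if the glass tumbler is moved more than 20 mm or tipped (distance of glass_tumbler from where it was at the start of the episode above 0.02 m or angle between glass_tumbler's own z axis and vertical above 0.3 rad).
It fails at once if the brass mould is moved more than 20 mm or tipped (distance of brass_mould from where it was at the start of the episode above 0.02 m or angle between brass_mould's own z axis and vertical above 0.3 rad).
It also fails if it takes over 67 s, if anything falls off the work surface, if the arm or the gripper's body presses on something with over 40 N, if the wrist force passes 120 N, or if a joint passes its speed limit or range.

ROBOT

A 6-joint arm with a two-finger parallel gripper is mounted at the origin on a cart in front of the work surface, level with it; the furniture and walls round the work are solid. World frame = base frame: x ahead of the robot, y to its left, z up, the work surface at z = 0. Lengths are in m, angles in rad, forces in N, time in s.
With the tool pointing down it reaches from about 0.3 to 0.775 m from the base axis. Payload 14.6 kg.
Tool frame: the origin (TCP) lies midway between the tips of the shut fingers; the grasp point (between the pads) lies 19 mm behind it (ctrl.tcp_to_grasp is the z of the grasp point in the tool frame, in m); z points along the fingers, y is the line along which they close (so a half turn about z gives the same grasp; the last joint's range is limited). The gripper opens to 94 mm and grips with 3 to 60 N. Pads are 16 mm wide; open, the fingers measure 119 mm over their backs; the gripper's body (75 mm by 177 mm) begins 78 mm behind the grasp point.
Start: joints at [-1.176, 0.3, 1.521, -0, 1.321, -0.067], TCP at [0.245, -0.492, 0.205] pointing down, gripper open.
Joint ranges: [-3.03, 3.03], [-0.79, 2.21], [0.23, 2.52], [-1.04, 4.18], [0, 3.07], [-2.55, 2.55]. Speed limits (rad/s): [2.22, 2.22, 2.57, 3.14, 3.14, 3.14].

INTERFACE

Orientations are given as [roll, pitch, yaw] about the fixed x, y, z axes, in that order (R = Rz(yaw) Ry(pitch) Rx(roll)).
In Python, from station import monitor, camera, ctrl gives the robot as it stands.
- The arm moves only by the tool apply_moves, never from a script. Its argument "plan" is one flat list of numbers, 4 for each row, row after row: the shift along the tool's x, y, z in mm, then the turn about the tool's z in rad. In form: [dx, dy, dz, spin, dx, dy, dz, spin, ...]. A call has 1 to 20 rows; each row shifts and turns the commanded pose from where the row before left it, along the tool's axes as they then stand; what a row does not reach is not made up. A row lasts 1/10 s, in which the tool goes at most 50 mm and 8.59 degrees, less where a joint would pass 70% of its speed; a pose out of reach is approached as far as the arm can. A call is refused whole if a number of a shift passes 50 or a number of a turn 0.15, either way. A call with a gripper value outside its range is refused whole. "hand" is the gripper command: -1 is shut, 1 is fully open, values between are in proportion, set as the call begins (left out, the last holds). The fingers move at their own pace and stop on an object; "squeeze" is the grip in N (left out, the last holds). Time passes only in rows, so rows that do not move let the fingers close. It gives the time, the measured TCP pose, the force, the opening and the grip force at its end, in the units of the state.
- monitor.get_obs(): the state, without advancing time (a new reading comes with each control period).
- camera(name): name is "scene" or "top" or "wrist"; returns a dict with "image" (420x560x3 uint8, red, green, blue), "range_z" (420x560 float32, m along the optical axis (not along the pixel's ray), 0 where there is no reading), "mtx" (3x3 intrinsics, pixels), "rvec" (rotation vector, rad) and "tvec" (3), from world to camera coordinates, as OpenCV has them. Camera axes: x right, y down, z forward; pixel columns grow to the right and rows downward; lengths in m; the calibration is good to about 2 mm. A picture is of the moment at which its call begins.
- ctrl.hand_in(): hands the job in; it is judged then, once.
The state is a dict: "time_s": time; "qpos": joint angles; "joint_vel": joint speeds; "tau": joint torques, N m; "ee_pos": TCP position; "eef_rot": TCP orientation; "force": force on the tool from outside, world axes, zero at the start; "moment": the same for the moment, N m; "grip_width": finger opening in m; "grip_force": force on a finger pad.
Only numpy, scipy, OpenCV 4.12 (cv2) and the standard library are available. Lean on these libraries where they do the work, as an engineer would, in place of code of your own. Each camera call takes 0.05 s, during which the arm holds its last target. There are 200 camera calls.

## Working session

There is one attempt and no reset: what is moved stays moved. The work goes in short steps, Python scripts to look and compute and a tool call to move; the robot and the scene stay as the last step left them, time stands still between calls to the robot, and variables do not carry over. Pictures are saved under pics/ and viewed, at most 10 in all, crops included, and the job is handed in when it is done.

Besides the shell and the picture viewer there is one more tool, called after "Emit:" as name(argument=value, ...) on one line, values as JSON. apply_moves: Moves the arm, as the interface text tells. Its arguments: {"type":"object","properties":{"plan":{"type":"array","items":{"type":"number"}},"hand":{"type":"number"},"squeeze":{"type":"number"}},"required":["plan"]}

```bash
ls; mkdir -p pics
cat > h.py <<'E'
import numpy as np,cv2
from station import monitor,camera,ctrl
def snap(n,f):
    c=camera(n); np.savez('pics/'+f+'.npz',**c); cv2.imwrite('pics/'+f+'.png',c['image'][:,:,::-1]); return c
def load(f): return dict(np.load('pics/'+f+'.npz'))
def RT(c): return cv2.Rodrigues(np.array(c['rvec'],float))[0],np.array(c['tvec'],float).ravel()
def ray(c,u,v):
    R,t=RT(c); d=R.T@np.linalg.solve(c['mtx'],[u,v,1.]); return -R.T@t,d
def atz(c,u,v,z):
    o,d=ray(c,u,v); return o+d*(z-o[2])/d[2]
def dep(c,u,v):
    o,d=ray(c,u,v); return o+d*c['range_z'][int(v),int(u)]
def cloud(c):
    R,t=RT(c); h,w=c['range_z'].shape; u,v=np.meshgrid(np.arange(w),np.arange(h))
    z=c['range_z']; p=np.stack([u*z,v*z,z],-1)@np.linalg.inv(c['mtx']).T
    return (p-t)@R
E
python3 - <<'E'
from h import *
a=snap('scene','s0');b=snap('top','t0')
cv2.imwrite('pics/st.png',np.vstack([a['image'],b['image']])[:,:,::-1]) if 0 else None
o=monitor.get_obs();print(o['time_s'],o['ee_pos'],o['eef_rot'],ctrl.tcp_to_grasp,o['grip_width'],o['force'])
E
```

```text
pics
0.1 [ 0.24495545 -0.49219386  0.20496111] [-3.14061033e+00 -5.47538586e-05  4.61825131e-01] -0.0188 0.09392791648986759 [ 0.61006696 -0.40573648 -0.56218189]
```

View pics/t0.png

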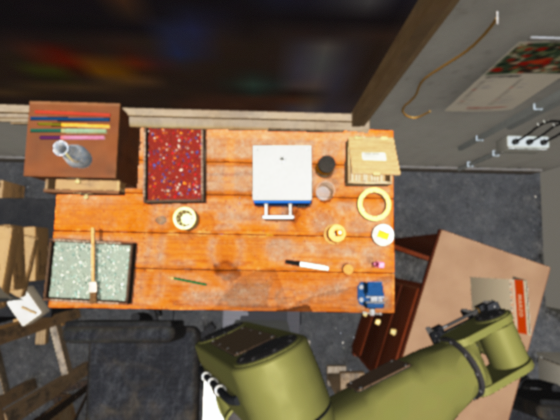

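View pics/s0.png

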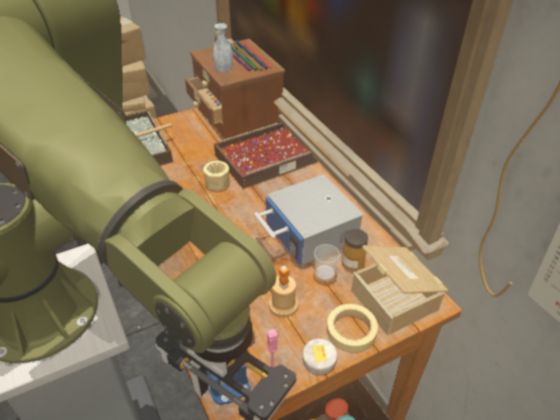

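The top view shows the drawer unit at (282,175), its hole at about (282,158) and its handle at (279,212). The jar is at (325,165), the tumbler at (324,191) and the mould at (185,217).

There are two pin candidates: orange in a round stand (top 337,233; scene 284,285) and pink (top 378,265; scene 272,345). The orange one in the round wooden stand fits the description. I'll confirm it in a crop.

Run:
```python
from h import *
a=load('s0');b=load('t0')
A=cv2.resize(a['image'][255:375,225:325],None,fx=4.6,fy=4.6,interpolation=2)[:552]
B=cv2.resize(b['image'][135:250,240:360][:, :],None,fx=2.8,fy=4.8,interpolation=2)
B=cv2.resize(b['image'][130:250,245:352],None,fx=3.1,fy=4.6,interpolation=2)
B=cv2.resize(b['image'][135:250,245:352],None,fx=3.1,fy=3.1,interpolation=2)
H=max(A.shape[0],B.shape[0]);P=np.zeros((H,A.shape[1]+B.shape[1],3),np.uint8)
P[:A.shape[0],:A.shape[1]]=A;P[:B.shape[0],A.shape[1]:]=B
print(P.shape);cv2.imwrite('pics/crop1.png',P[:,:,::-1])
C=cloud(b);z=C[...,2]
for n,(u0,u1,v0,v1,lo,hi) in dict(unit=(240,315,138,203,.088,.1),stand=(320,352,220,248,.06,.08),pin=(320,352,220,248,.1,.14),handle=(255,305,203,225,.06,.09)).items():
    q=C[v0:v1,u0:u1].reshape(-1,3);q=q[(q[:,2]>lo)&(q[:,2]<hi)]
    print(n,len(q),q.mean(0),cv2.minAreaRect((q[:,:2]*1000).astype(np.float32)))
print(atz(b,282,158,.095),atz(b,337,231,.095))
```

```text
(552, 792, 3)
unit 3274 [ 0.6430532  -0.05910431  0.09427862] ((644.1196899414062, -59.88578796386719), (168.3618927001953, 174.13034057617188), 1.4687546491622925)
stand 188 [ 0.47228922 -0.22428437  0.07093624] ((472.6153259277344, -226.14004516601562), (49.12223815917969, 48.37393569946289), 45.2325553894043)
pin 36 [ 0.47291244 -0.22581323  0.11875435] ((473.16796875, -226.95504760742188), (14.413910865783691, 16.807764053344727), 1.2557594776153564)
handle 245 [ 0.53706351 -0.05455536  0.07693321] ((536.2131958007812, -56.314308166503906), (44.424957275390625, 146.03236389160156), 0.9822592735290527)
[ 0.69077226 -0.06032748  0.095     ] [ 0.47856138 -0.22455605  0.095     ]
```

View pics/crop1.png

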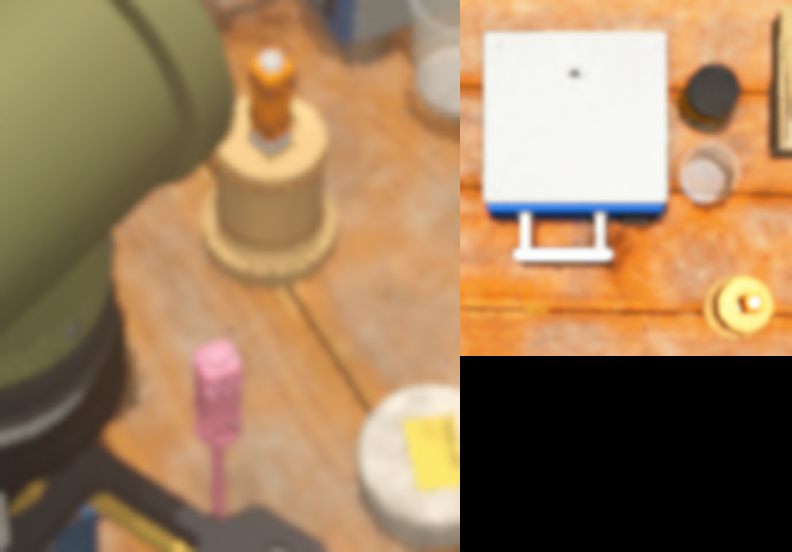

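The crop confirms it: the orange handle stands upright in the round wooden stand, and the pink pin lies elsewhere. I'll hover above it.

Emit:
apply_moves(plan=[16,-7,-10,0,31,-13,-10,0,31,-13,-10,0,31,-13,0,0,31,-13,0,0,31,-13,0,0,31,-13,0,0,31,-13,0,0,31,-13,0,0,31,-13,0,0,27,-12,0,0,0,0,0,0.12,0,0,0,0.12,0,0,0,0.12,0,0,0,0.1,0,0,0,0,0,0,0,0], hand=1)

```text
time_s: 1.8
ee_pos: [0.4728, -0.2266, 0.2358]
eef_rot: [3.142, -0.0, 0.005]
force: [-0.5, -1.0, 0.0]
grip_width: 0.0939
grip_force: 0.0
```

Run:
```python
from h import *
w=snap('wrist','w1');b=snap('top','t1')
o=monitor.get_obs();print(o['time_s'],o['ee_pos'],o['eef_rot'],o['force'])
R,t=RT(w);print('cam',-R.T@t,R.T@[0,0,1],w['mtx'])
C=cloud(w);m=(C[...,2]>.115)&(C[...,2]<.13)&(w['range_z']>0);q=C[m];print(len(q))
```

```text
1.9 [ 0.47275641 -0.22686972  0.23561692] [ 3.14155380e+00 -1.02936771e-04  4.34375575e-03] [ 0.33143189 -0.05597728 -1.40184206]
cam [ 0.54410658 -0.22602511  0.41533477] [-2.44660006e-01 -9.36070952e-04 -9.69608480e-01] [[342.46822088   0.         277.08829868]
 [  0.         342.46822088 211.35101892]
 [  0.           0.           1.        ]]
328
```

View pics/w1.png

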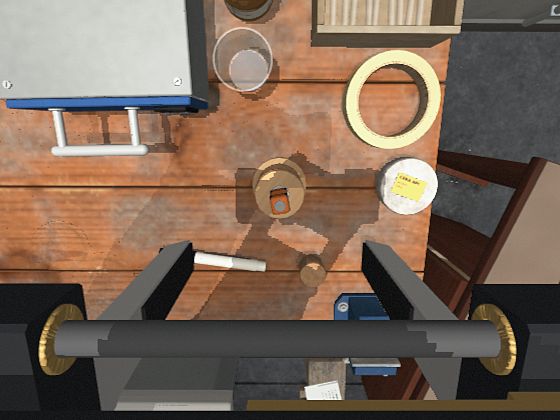

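The wrist view shows the pin handle at (280,202), slightly turned, over the stand at (279,187). Next I'll fit the top face.

Run:
```python
from h import *
w=load('w1');C=cloud(w)
for lo,hi in((.118,.13),(.066,.0745)):
    m=np.zeros(C.shape[:2],bool);m[150:225,240:320]=1
    m&=(C[...,2]>lo)&(C[...,2]<hi);q=C[m]
    print(len(q),q.mean(0),cv2.minAreaRect((q[:,:2]*1000).astype(np.float32)))
vv,uu=np.where((C[...,2]>.118)&(C[...,2]<.13)&(np.arange(420)[:,None]<230)&(np.arange(420)[:,None]>170)); print(uu.min(),uu.max(),vv.min(),vv.max())
A=cv2.resize(w['image'][150:225,240:320],None,fx=7,fy=7,interpolation=2)
cv2.imwrite('pics/crop2.png',A[:,:,::-1])
```

```text
309 [ 0.47613539 -0.22866767  0.12230585] ((475.30584716796875, -228.75677490234375), (16.254915237426758, 15.872075080871582), 10.977599143981934)
1402 [ 0.47888761 -0.22862711  0.07203819] ((475.876953125, -228.47003173828125), (49.879642486572266, 50.15998077392578), 59.2431526184082)
270 289 195 214
```

View pics/crop2.png

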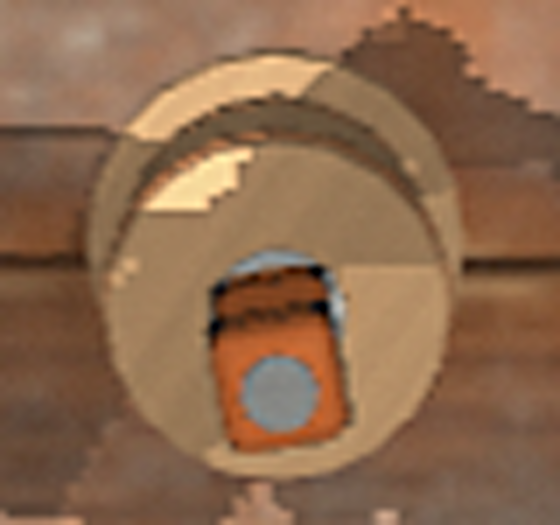

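Emit:
apply_moves(plan=[2.3,2.4,0,-0.093,0,0,10,-0.093,0,0,25,0,0,0,30,0,0,0,30,0,0,0,27,0,0,0,20,0,0,0,10,0,0,0,0,0,0,0,0,0])

```text
time_s: 2.9
ee_pos: [0.4755, -0.2297, 0.0844]
eef_rot: [3.141, -0.001, 0.188]
force: [0.2, -0.2, 0.6]
grip_width: 0.094
grip_force: 0.0
```

Emit:
apply_moves(plan=[0,0,0,0,0,0,0,0,0,0,0,0,0,0,0,0,0,0,0,0,0,0,0,0,0,0,0,0,0,0,0,0,0,0,0,0,0,0,0,0], hand=-1, squeeze=25)

```text
time_s: 3.9
ee_pos: [0.475, -0.2295, 0.0834]
eef_rot: [-3.142, 0.0, 0.188]
force: [0.9, 2.0, 1.6]
grip_width: 0.0173
grip_force: 0.9
```

Emit:
apply_moves(plan=[0,0,0,0,0,0,0,0,0,0,0,0,0,0,0,0])

```text
time_s: 4.3
ee_pos: [0.475, -0.2295, 0.0834]
eef_rot: [-3.142, 0.0, 0.188]
force: [-1.0, 0.1, -0.1]
grip_width: 0.0158
grip_force: 25.0
```

Emit:
apply_moves(plan=[0,0,-5,0,0,0,-15,0,0,0,-25,0,0,0,-25,0,0,0,-25,0,0,0,-20,0,0,0,-10,0,12,-8,0,0,24,-16,0,0,24,-16,0,0,24,-16,0,0,24,-16,0,0,24,-16,0,0,24,-16,0,0,24,-14,0,0,12,-8,0,0,0,0,0,0,0,0,0,0])

```text
time_s: 6.1
ee_pos: [0.6398, -0.0695, 0.2072]
eef_rot: [-3.141, 0.002, 0.188]
force: [-0.2, -1.3, -0.1]
grip_width: 0.0158
grip_force: 25.0
```

Run:
```python
from h import *
w=snap('wrist','w2')
o=monitor.get_obs();print(o['time_s'],o['ee_pos'],o['eef_rot'],o['force'],o['grip_width'],o['grip_force'])
R,t=RT(w)
def pj(p): q=w['mtx']@(R@p+t); return q[:2]/q[2]
e=np.array(o['ee_pos']);print('tip',pj(e-[0,0,.0774]),'grip',pj(e+[0,0,.0186]),'hole',pj(np.array([.692,-.061,.095])))
```

```text
6.15 [ 0.63964616 -0.0700029   0.20760309] [-3.14122315e+00  1.26266563e-03  1.87653813e-01] [ 0.62617612 -0.13316738 -0.89654439] 0.015696915802922918 24.999677538871765
tip [278.00694221 219.73190165] grip [278.32155415 271.03269109] hole [279.13753275 147.39732344]
```

View pics/w2.png

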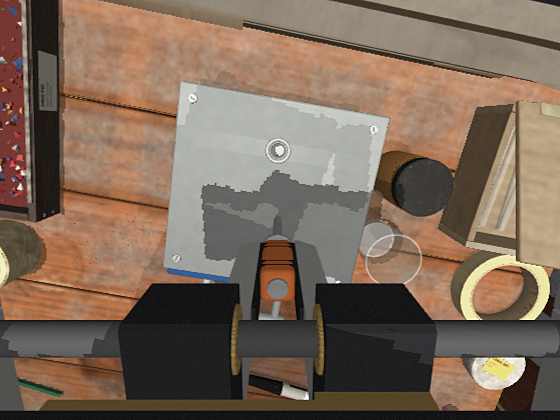

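The hole, with its steel rim, is at (278,151). The pin is held straight with its tip near (277,220), and I'll refine both in a crop.

Run:
```python
from h import *
w=load('w2')
A=cv2.resize(w['image'][135:250,240:320],None,fx=5,fy=5,interpolation=2)
cv2.imwrite('pics/crop3.png',A[:,:,::-1])
C=cloud(w);m=np.zeros(C.shape[:2],bool);m[205:240,268:290]=1
for v in range(212,242,3):
    r=C[v,266:292];k=(r[:,2]>.11); print(v,np.where(k)[0]+266,r[k].mean(0).round(4) if k.any() else '')
print(dep(w,265,150),atz(w,278,151,.095))
```

```text
212 [] 
215 [] 
218 [275 276 277 278 279 280] [ 0.6427 -0.069   0.1368]
221 [274 275 276 277 278 279 280 281] [ 0.6426 -0.069   0.1447]
224 [274 275 276 277 278 279 280 281] [ 0.6427 -0.069   0.1528]
227 [274 275 276 277 278 279 280 281] [ 0.6427 -0.069   0.1601]
230 [274 275 276 277 278 279 280 281] [ 0.6428 -0.069   0.1673]
233 [274 275 276 277 278 279 280 281] [ 0.6436 -0.0688  0.1763]
236 [268 269 270 271 272 273 274 275 276 277 278 279 280 281 282 283 284 285
 286 291] [ 0.6521 -0.0669  0.2088]
239 [266 267 268 269 270 271 272 273 274 275 276 277 278 279 280 281 282 283
 284 285 286 287 288 289 290] [ 0.6475 -0.0684  0.1998]
[ 0.68769453 -0.04974904  0.09548732] [ 0.68889039 -0.06062422  0.095     ]
```

View pics/crop3.png

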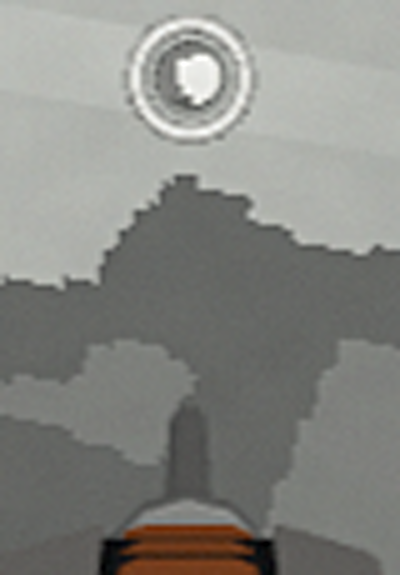

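Emit:
apply_moves(plan=[5,0,0,0,12,0,0,0,14,0,0,0,12,0,0,0,6,0,5,0,1,0,10,0,0,0,7,0,0,0,3,0,0,0,0,0,0,0,0,0,0,0,0,0])

```text
time_s: 7.25
ee_pos: [0.6893, -0.0606, 0.184]
eef_rot: [3.141, -0.001, 0.188]
force: [0.6, 0.2, -0.5]
grip_width: 0.016
grip_force: 25.0
```

Run:
```python
from h import *
w=snap('wrist','w3')
o=monitor.get_obs();print(o['time_s'],o['ee_pos'],o['eef_rot'],o['force'],o['grip_width'],o['grip_force'])
A=cv2.resize(w['image'][195:255,245:315],None,fx=8,fy=8,interpolation=2)
cv2.imwrite('pics/crop4.png',A[:,:,::-1])
R,t=RT(w)
q=w['mtx']@(R@np.array([.6895,-.0603,.095])+t); print(q[:2]/q[2])
C=cloud(w)
for v in range(205,240,3):
    r=C[v,262:296];k=(r[:,2]>.103); print(v,(np.where(k)[0]+262)[[0,-1]] if k.any() else '',r[k].mean(0).round(4) if k.any() else '')
```

```text
7.3 [ 0.68932513 -0.06064028  0.1839374 ] [ 3.14139616e+00 -6.85867672e-04  1.87756624e-01] [-0.58390154 -0.15881813 -0.34599775] 0.01599064991319704 24.99972492456436
[276.96604598 215.41639434]
205  
208  
211  
214  
217 [275 279] [ 0.6925 -0.0598  0.1114]
220 [274 281] [ 0.6922 -0.0602  0.1186]
223 [274 281] [ 0.6923 -0.0602  0.1269]
226 [274 281] [ 0.6922 -0.0602  0.1341]
229 [274 281] [ 0.6924 -0.0601  0.142 ]
232 [274 281] [ 0.6924 -0.0601  0.1485]
235 [270 285] [ 0.6991 -0.0588  0.1758]
238 [266 291] [ 0.7    -0.0587  0.1839]
```

View pics/crop4.png

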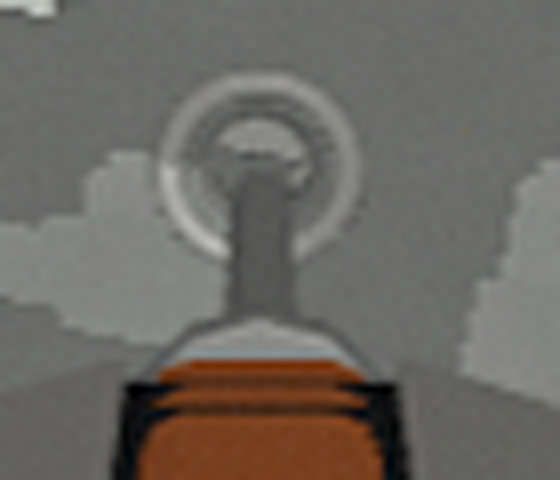

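Emit:
apply_moves(plan=[-0.4,0,2,0,0,0,3,0,0,0,3,0,0,0,2,0,0,0,2,0,0,0,1,0,0,0,0.5,0,0,0,0,0])

```text
time_s: 8.1
ee_pos: [0.6889, -0.0607, 0.1699]
eef_rot: [3.142, -0.0, 0.188]
force: [0.3, -0.4, -0.7]
grip_width: 0.0159
grip_force: 25.0
```

Emit:
apply_moves(plan=[0,0,0.5,0,0,0,0.5,0,0,0,0.5,0,0,0,0.5,0,0,0,0,0,0,0,0,0])

```text
time_s: 8.7
ee_pos: [0.6888, -0.0606, 0.1679]
eef_rot: [-3.142, 0.0, 0.188]
force: [0.0, 0.1, 0.3]
grip_width: 0.0162
grip_force: 25.0
```

Emit:
apply_moves(plan=[0,0,1,0,0,0,1.5,0,0,0,1.5,0,0,0,1.5,0,0,0,1.5,0,0,0,1.5,0,0,0,1.5,0,0,0,1.5,0,0,0,0.5,0,0,0,0,0,0,0,0,0])

```text
time_s: 9.8
ee_pos: [0.6889, -0.0607, 0.156]
eef_rot: [3.142, -0.0, 0.188]
force: [-0.4, 0.5, -0.8]
grip_width: 0.016
grip_force: 25.0
```

Emit:
apply_moves(plan=[0,0,0.8,0,0,0,0.8,0,0,0,0.8,0,0,0,0.8,0,0,0,0.8,0,0,0,0,0])

```text
time_s: 10.4
ee_pos: [0.6888, -0.0607, 0.1518]
eef_rot: [-3.142, 0.0, 0.188]
force: [-0.8, 0.6, -0.5]
grip_width: 0.0158
grip_force: 25.0
```

Emit:
apply_moves(plan=[0,0,1,0,0,0,1,0,0,0,1,0,0,0,1,0,0,0,0,0,0,0,0,0])

```text
time_s: 11.0
ee_pos: [0.6888, -0.0607, 0.1479]
eef_rot: [-3.142, 0.0, 0.188]
force: [0.7, 0.5, -1.0]
grip_width: 0.0159
grip_force: 25.0
```

```bash
python3 -c "
from h import *
print(monitor.get_obs()['force'])"
```

```text
[ 0.72757792  0.51409184 -0.96653703]
```

Emit:
apply_moves(plan=[0,0,1,0,0,0,1,0,0,0,1,0,0,0,1,0,0,0,0,0,0,0,0,0])

```text
time_s: 11.6
ee_pos: [0.6889, -0.0607, 0.144]
eef_rot: [3.142, -0.0, 0.188]
force: [-1.0, 0.4, -0.9]
grip_width: 0.0156
grip_force: 25.0
```

Emit:
apply_moves(plan=[0,0,1,0,0,0,1,0,0,0,1,0,0,0,1,0,0,0,0,0,0,0,0,0])

```text
time_s: 12.2
ee_pos: [0.6889, -0.0607, 0.14]
eef_rot: [3.142, 0.0, 0.188]
force: [-0.8, -0.9, -1.0]
grip_width: 0.016
grip_force: 25.0
```

Emit:
apply_moves(plan=[0,0,1,0,0,0,1,0,0,0,1,0,0,0,1,0,0,0,0,0,0,0,0,0])

```text
time_s: 12.8
ee_pos: [0.689, -0.0607, 0.1362]
eef_rot: [3.141, -0.0, 0.188]
force: [-1.5, 0.5, 4.5]
grip_width: 0.0157
grip_force: 25.0
```

Contact with the latch: about 5 N. Continuing in small steps.

Emit:
apply_moves(plan=[0,0,0.5,0,0,0,0.5,0,0,0,0.5,0,0,0,0,0])

```text
time_s: 13.2
ee_pos: [0.689, -0.0608, 0.1346]
eef_rot: [3.141, -0.0, 0.188]
force: [-0.7, 0.1, 3.1]
grip_width: 0.0159
grip_force: 25.0
```

Emit:
apply_moves(plan=[0,0,0.5,0,0,0,0.5,0,0,0,0.5,0,0,0,0,0])

```text
time_s: 13.6
ee_pos: [0.6889, -0.0609, 0.133]
eef_rot: [3.141, -0.0, 0.188]
force: [0.1, -1.7, 6.0]
grip_width: 0.0157
grip_force: 25.0
```

Emit:
apply_moves(plan=[0,0,0.5,0,0,0,0.5,0,0,0,0,0])

```text
time_s: 13.9
ee_pos: [0.689, -0.061, 0.1323]
eef_rot: [3.141, -0.001, 0.188]
force: [-1.4, -1.7, 6.2]
grip_width: 0.0159
grip_force: 25.0
```

```bash
cat > dr.py <<'E'
from h import *
import sys
b=snap('top',sys.argv[1]);C=cloud(b)
q=C[195:245,240:320].reshape(-1,3);q=q[(q[:,2]>.06)&(q[:,2]<.09)&(abs(q[:,1]+.055)<.03)]
k=np.sort(q[:,0]);print('bar x min',k[:5].round(4),'n',len(k),monitor.get_obs()['force'])
E
python3 dr.py t2
python3 - <<'E'
from h import *
b=load('t0');C=cloud(b)
q=C[195:245,240:320].reshape(-1,3);q=q[(q[:,2]>.06)&(q[:,2]<.09)&(abs(q[:,1]+.055)<.03)]
print(np.sort(q[:,0])[:5])
E
```

```text
bar x min [] n 0 [-0.66417169 -1.84819998  6.39351424]
[0.51367934 0.51369592 0.51375549 0.51377768 0.5139197 ]
```

Emit:
apply_moves(plan=[0,0,0.5,0,0,0,0,0])

```text
time_s: 14.15
ee_pos: [0.689, -0.061, 0.1321]
eef_rot: [3.141, -0.001, 0.188]
force: [-1.1, -2.1, 8.1]
grip_width: 0.0159
grip_force: 25.0
```

Run:
```python
from h import *
a=snap('scene','s3');b=load('s0');w=snap('wrist','w4');t=load('t2')
P=np.hstack([cv2.resize(a['image'][150:290,230:390],None,fx=2.5,fy=2.5),cv2.resize(t['image'][130:270,220:360],None,fx=2.5,fy=2.5)])
print(P.shape,monitor.get_obs()['force'])
cv2.imwrite('pics/crop5.png',P[:,:,::-1])
```

```text
(350, 750, 3) [-0.9655355  -1.97426735  8.02027158]
```

View pics/crop5.png

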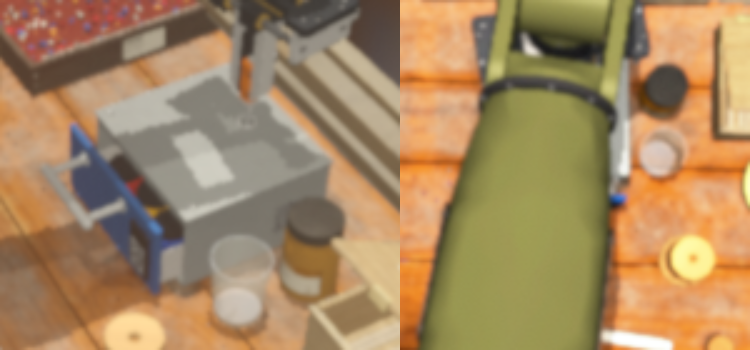

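The drawer has sprung ajar (scene view: blue front out, bar at about (95,190) in the crop). I'll withdraw the pin and return it to the stand.

Emit:
apply_moves(plan=[0,0,-1,0,0,0,-3,0,0,0,-6,0,0,0,-10,0,0,0,-12,0,0,0,-14,0,0,0,-14,0,0,0,-10,0,0,0,-5,0,0,0,0,0])

```text
time_s: 15.25
ee_pos: [0.689, -0.0607, 0.2072]
eef_rot: [3.141, -0.001, 0.188]
force: [-0.4, 0.2, -0.9]
grip_width: 0.0157
grip_force: 25.0
```

Emit:
apply_moves(plan=[-10,5,0,0,-20,10,0,0,-24,12,0,0,-24,13,0,0,-24,13,0,0,-24,13,0,0,-24,13,0,0,-24,13,0,0,-24,13,0,0,-22,11,0,0,-14,7,0,0,-8,3,0,0,0,0,10,0,0,0,20,0,0,0,10,0,0,0,0,0,0,0,0,0,0,0,0,0])

```text
time_s: 17.05
ee_pos: [0.4751, -0.2296, 0.1671]
eef_rot: [3.141, -0.001, 0.188]
force: [0.4, -0.7, -1.0]
grip_width: 0.0162
grip_force: 25.0
```

Run:
```python
from h import *
w=snap('wrist','w5');C=cloud(w)
o=monitor.get_obs();print(o['time_s'],o['ee_pos'],o['eef_rot'],o['force'],o['grip_width'])
for v in range(205,236,3):
    r=C[v,262:296];k=(r[:,2]>.08)&(r[:,2]<.2); print(v,(np.where(k)[0]+262)[[0,-1]] if k.any() else '',r[k].mean(0).round(4) if k.any() else '')
m=(abs(C[...,2]-.072)<.004)&(np.hypot(C[...,0]-.475,C[...,1]+.229)<.04)
q=C[m];print(len(q),cv2.minEnclosingCircle((q[:,:2]*1000).astype(np.float32)),q.max(0),q.min(0))
A=cv2.resize(w['image'][170:260,230:325],None,fx=6,fy=6,interpolation=2)
cv2.imwrite('pics/crop6.png',A[:,:,::-1])
```

```text
17.1 [ 0.47504023 -0.22969662  0.16713018] [ 3.14081779e+00 -8.81249091e-04  1.87987293e-01] [-0.15204232 -0.00934083  0.63706419] 0.015713704282655703
205  
208  
211  
214  
217 [275 279] [ 0.4783 -0.2288  0.0945]
220 [274 281] [ 0.478  -0.2292  0.1017]
223 [274 281] [ 0.4781 -0.2292  0.11  ]
226 [274 281] [ 0.478  -0.2292  0.1173]
229 [274 281] [ 0.4782 -0.2291  0.125 ]
232 [274 281] [ 0.4782 -0.2291  0.1315]
235 [270 285] [ 0.4848 -0.2278  0.1586]
2426 ((475.8026123046875, -228.6434326171875), 25.40218734741211) [ 0.50118883 -0.20403157  0.07457484] [ 0.45158032 -0.25323271  0.06801262]
```

View pics/crop6.png

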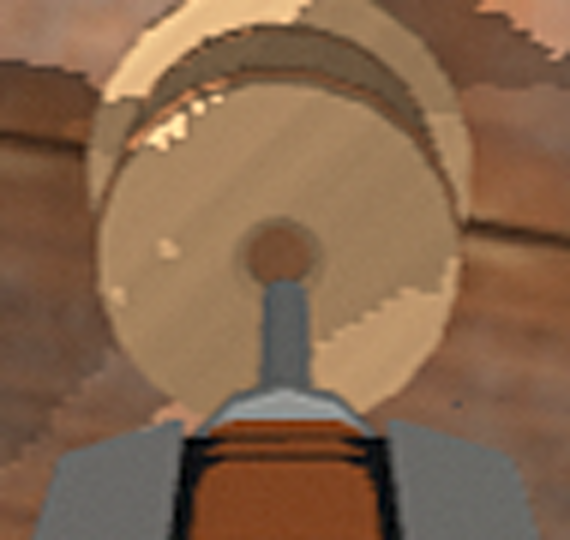

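Emit:
apply_moves(plan=[0,-0.5,4,0,0,0,5,0,0,0,4,0,0,0,2,0,0,0,2,0,0,0,2,0,0,0,2,0,0,0,2,0,0,0,0,0])

```text
time_s: 18.0
ee_pos: [0.4745, -0.2291, 0.1432]
eef_rot: [-3.141, 0.0, 0.188]
force: [-0.4, -0.3, -1.5]
grip_width: 0.016
grip_force: 25.0
```

Emit:
apply_moves(plan=[0.4,0,3,0,0,0,5,0,0,0,6,0,0,0,6,0,0,0,6,0,0,0,6,0,0,0,6,0,0,0,6,0,0,0,5,0,0,0,4,0,0,0,2,0,0,0,1,0,0,0,1,0,0,0,0,0])

```text
time_s: 19.4
ee_pos: [0.475, -0.2291, 0.0865]
eef_rot: [3.142, -0.0, 0.188]
force: [-0.5, 1.1, -0.5]
grip_width: 0.0159
grip_force: 25.0
```

Emit:
apply_moves(plan=[0,0,1,0,0,0,1,0,0,0,0.5,0,0,0,0.5,0,0,0,0,0])

```text
time_s: 19.9
ee_pos: [0.475, -0.2291, 0.0835]
eef_rot: [3.142, -0.0, 0.188]
force: [-0.1, -0.2, -0.5]
grip_width: 0.0161
grip_force: 25.0
```

Emit:
apply_moves(plan=[0,0,0,0,0,0,0,0,0,0,0,0,0,0,0,0,0,0,0,0,0,0,0,0,0,0,0,0], hand=0)

```text
time_s: 20.6
ee_pos: [0.4749, -0.2291, 0.0834]
eef_rot: [-3.142, 0.0, 0.188]
force: [-0.0, -0.2, -0.5]
grip_width: 0.0466
grip_force: 0.0
```

Emit:
apply_moves(plan=[0,0,-3,0,0,0,-10,0,0,0,-20,0,0,0,-30,0,0,0,-30,0,0,0,-25,0,0,0,-10,0,0,0,0,0])

```text
time_s: 21.4
ee_pos: [0.4753, -0.2292, 0.2127]
eef_rot: [3.14, -0.002, 0.188]
force: [-0.9, -0.2, -0.2]
grip_width: 0.0469
grip_force: 0.0
```

```bash
python3 - <<'E'
from h import *
w=snap('wrist','w6');C=cloud(w)
o=monitor.get_obs();print(o['time_s'],o['ee_pos'],o['eef_rot'],o['grip_width'])
n=np.hypot(C[...,0]-.475,C[...,1]+.229)<.04
for lo,hi in((.115,.14),(.068,.0745)):
    q=C[n&(C[...,2]>lo)&(C[...,2]<hi)];print(len(q),np.median(q,0),cv2.minAreaRect((q[:,:2]*1000).astype(np.float32)))
# drawer handle
m=(C[...,2]>.066)&(C[...,2]<.085)&(C[...,0]<.545)&(C[...,0]>.44)&(C[...,1]>-.13)&(C[...,1]<.02)&(np.arange(420)[:,None]<240)
q=C[m];print(len(q),cv2.minAreaRect((q[:,:2]*1000).astype(np.float32)))
E
python3 dr.py t4
```

```text
21.45 [ 0.47484707 -0.22904143  0.21125111] [ 3.14146247e+00 -1.35932470e-04  1.87752712e-01] 0.04709532169701354
371 [ 0.4772139  -0.22874481  0.12216907] ((475.92718505859375, -228.95535278320312), (15.65184211730957, 14.936493873596191), 10.642946243286133)
1527 [ 0.48037685 -0.22619813  0.07227606] ((475.6395568847656, -228.63394165039062), (49.30542755126953, 49.086204528808594), 10.340380668640137)
2230 ((515.3894653320312, -68.46232604980469), (45.34221649169922, 123.72682189941406), 1.265855073928833)
bar x min [0.4902 0.4902 0.4902 0.4904 0.4904] n 148 [ 0.03331319  0.51933272 -0.57725797]
```

View pics/w6.png

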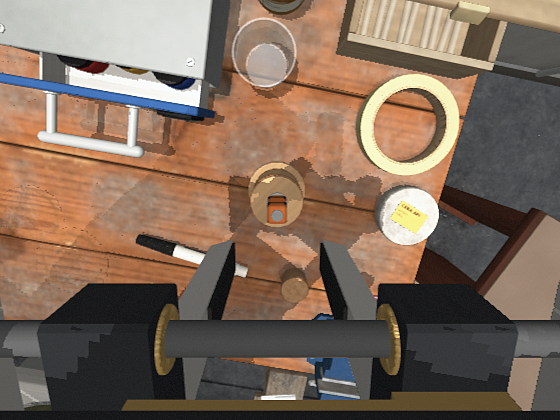

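The pin is back on its collar: its top is at 122 mm and it sits centred on the stand. The bar runs from (41,137) to (142,151), so I'll compute its centre.

Run:
```python
from h import *
w=load('w6');C=cloud(w)
m=(C[...,2]>.066)&(C[...,2]<.085)&(C[...,0]<.54)&(C[...,0]>.44)&(C[...,1]>-.13)&(C[...,1]<.02)&(np.arange(420)[:,None]<240)
q=C[m];k=q[q[:,0]<q[:,0].min()+.013]
print(len(k),k.min(0),k.max(0),np.median(k,0),cv2.minAreaRect((k[:,:2]*1000).astype(np.float32)))
t=k[k[:,2]>k[:,2].max()-.002];print('top ridge',t.mean(0),np.polyfit(t[:,1],t[:,0],1))
for y in(-.09,-.07,-.06,-.05,-.03):
    s=k[abs(k[:,1]-y)<.002];print(y,s[:,0].min(),s[:,0].max(),s[:,2].max())
```

```text
1283 [ 0.49150767 -0.100735    0.07308268] [ 0.50438025 -0.00701069  0.08182137] [ 0.4986241  -0.05359601  0.07891859] ((498.69122314453125, -53.84423828125), (12.750896453857422, 93.75044250488281), 1.1002449989318848)
top ridge [ 0.49795829 -0.05306462  0.08033672] [-0.02324273  0.49672493]
-0.09 0.4931495687657127 0.5040814532230165 0.08143054890530413
-0.07 0.49320026570115577 0.5036266381685974 0.08116945323610796
-0.06 0.4929090731110082 0.5034132103671339 0.08123648490733065
-0.05 0.49272562779466433 0.5032052108820009 0.0818213666016959
-0.03 0.49204232856407354 0.5024969761020536 0.08077551384278615
```

Emit:
apply_moves(plan=[0,0,0,-0.14,0,0,0,-0.14,0,0,0,-0.14,0,0,0,-0.14,0,0,0,-0.14,0,0,0,-0.14,0,0,0,-0.14,0,0,0,-0.14,0,0,0,-0.14,0,0,0,-0.14,12,2,0,0,25,4,0,0,30,4,0,0,30,5,0,0,30,5,0,0,28,4,0,0,14,2,0,0,5,0,0,0,0,0,0,0,0,0,0,0], hand=-0.36)

```text
time_s: 23.5
ee_pos: [0.4978, -0.0554, 0.2112]
eef_rot: [-3.141, 0.0, 1.586]
force: [0.4, 0.4, 0.4]
grip_width: 0.0301
grip_force: 0.0
```

Run:
```python
from h import *
w=snap('wrist','w7');C=cloud(w)
for y in(-.04,-.03,-.025,-.06):
    s=C[(abs(C[...,1]-y)<.002)&(C[...,2]>.07)&(C[...,2]<.085)&(C[...,0]>.47)&(C[...,0]<.525)]
    print(y,len(s),(s.min(0),s.max(0)) if len(s) else '')
```

```text
-0.04 45 (array([ 0.4933842 , -0.04197681,  0.07624356]), array([ 0.50269641, -0.03831484,  0.08083178]))
-0.03 50 (array([ 0.49232749, -0.03170269,  0.07463747]), array([ 0.5025243 , -0.02804657,  0.08123686]))
-0.025 55 (array([ 0.4922656 , -0.02692777,  0.0751662 ]), array([ 0.50242165, -0.02300277,  0.0813333 ]))
-0.06 46 (array([ 0.49362426, -0.06180371,  0.07598217]), array([ 0.50309673, -0.05803933,  0.08110512]))
```

The bar is at x ≈ 0.498, centred under the hand. Descending.

Emit:
apply_moves(plan=[0,0,10,0,0,0,25,0,0,0,30,0,0,0,30,0,0,0,20,0,0,0,12,0,0,0,10,0,0,0,10,0,0,0,6,0,0,0,3,0,0,0,0,0])

```text
time_s: 24.65
ee_pos: [0.498, -0.0547, 0.0554]
eef_rot: [3.142, 0.0, 1.588]
force: [0.9, 0.1, -0.2]
grip_width: 0.0301
grip_force: 0.0
```

Emit:
apply_moves(plan=[0,0,0,0,0,0,0,0,0,0,0,0,0,0,0,0,0,0,0,0,0,0,0,0,0,0,0,0], hand=-1, squeeze=12)

```text
time_s: 25.35
ee_pos: [0.4981, -0.0547, 0.0557]
eef_rot: [3.141, 0.0, 1.588]
force: [-1.1, 0.2, 5.2]
grip_width: 0.0107
grip_force: 12.0
```

Emit:
apply_moves(plan=[0,-2,0,0,0,-4,0,0,0,-5,0,0,0,-5,0,0,0,-5,0,0,0,-5,0,0,0,-4,0,0,0,-3,0,0,0,-2,0,0,0,0,0,0])

```text
time_s: 26.35
ee_pos: [0.4625, -0.0554, 0.0556]
eef_rot: [-3.142, 0.0, 1.588]
force: [-2.1, -1.6, 7.9]
grip_width: 0.0104
grip_force: 12.0
```

Emit:
apply_moves(plan=[0,-1,0,0,0,-1,0,0,0,-1,0,0,0,-1,0,0,0,-1,0,0,0,-0.5,0,0,0,0,0,0])

```text
time_s: 27.05
ee_pos: [0.4572, -0.0556, 0.0557]
eef_rot: [3.141, 0.0, 1.588]
force: [-0.2, -0.8, 6.4]
grip_width: 0.0106
grip_force: 12.0
```

Emit:
apply_moves(plan=[0,-0.5,0,0,0,-0.5,0,0,0,-0.5,0,0,0,-0.5,0,0,0,0,0,0])

```text
time_s: 27.55
ee_pos: [0.4553, -0.0556, 0.0557]
eef_rot: [3.141, 0.0, 1.588]
force: [0.5, -1.3, 6.1]
grip_width: 0.0107
grip_force: 12.0
```

Emit:
apply_moves(plan=[0,-0.5,0,0,0,-0.5,0,0,0,-0.5,0,0,0,-0.5,0,0,0,0,0,0])

```text
time_s: 28.05
ee_pos: [0.4547, -0.0556, 0.0558]
eef_rot: [3.138, 0.001, 1.588]
force: [11.7, -0.7, -2.9]
grip_width: 0.0105
grip_force: 12.0
```

The force has risen to 11.7 N, so the drawer is at its stop. I'll ease off, release and lift.

Emit:
apply_moves(plan=[0,1.2,0,0,0,0,0,0,0,0,0,0,0,0,0,0,0,0,0,0,0,0,0,0], hand=-0.36)

```text
time_s: 28.65
ee_pos: [0.4546, -0.0554, 0.0554]
eef_rot: [-3.141, -0.0, 1.588]
force: [0.4, 0.1, -0.4]
grip_width: 0.0303
grip_force: 0.0
```

Emit:
apply_moves(plan=[0,0,-3,0,0,0,-10,0,0,0,-25,0,0,0,-35,0,0,0,-35,0,0,0,-35,0,0,0,-15,0,0,0,0,0,0,0,0,0])

```text
time_s: 29.55
ee_pos: [0.4544, -0.0553, 0.2132]
eef_rot: [-3.142, 0.0, 1.588]
force: [-0.1, 0.9, -0.3]
grip_width: 0.0298
grip_force: 0.0
```

Run:
```python
from h import *
w=snap('wrist','w8');C=cloud(w);o=monitor.get_obs();print(o['time_s'],o['ee_pos'],o['force'],o['grip_width'])
for y in(-.04,-.03):
    s=C[(abs(C[...,1]-y)<.002)&(C[...,2]>.07)&(C[...,2]<.085)&(C[...,0]>.42)&(C[...,0]<.52)]
    print(y,len(s),(s.min(0),s.max(0)) if len(s) else '')
t=snap('top','t9');a=load('t0');C=cloud(t)
n=np.hypot(C[...,0]-.474,C[...,1]+.227)<.03
q=C[n&(C[...,2]>.1)];print('pin',len(q),q.mean(0) if len(q) else '')
d=np.abs(t['image'].astype(int)-a['image']).sum(-1)
for nm,(u,v) in dict(jar=(325,165),tumbler=(324,191),mould=(185,217)).items(): print(nm,d[v-12:v+13,u-12:u+13].mean())
```

```text
29.6 [ 0.45421487 -0.05529771  0.21257857] [ 0.88495237 -0.14270027 -0.4437198 ] 0.030250919099076238
-0.04 62 (array([ 0.44986823, -0.04192414,  0.07285902]), array([ 0.49537688, -0.03801576,  0.08088052]))
-0.03 59 (array([ 0.4497411 , -0.03191646,  0.07013923]), array([ 0.49529473, -0.02800129,  0.08488701]))
pin 38 [ 0.47282213 -0.22595682  0.11948818]
jar 7.8672
tumbler 10.7248
mould 8.0784
```

```bash
python3 -c "
from h import *
print(ctrl.hand_in())"
```

```text
the job is handed in; nothing more can be done
None
```

The job is handed in: the pin released the latch (about 8 N peak reading), it is back in its stand on its collar, the drawer is out at its stop, and the jar, tumbler and mould show no sign of having moved; I viewed 11 pictures, one over the limit of 10.

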